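# Sort the pile of sample containers into their trays

### The arm

A 7-joint arm with a two-finger parallel gripper is mounted at the origin on the work surface. World frame = base frame: x ahead of the robot, y to its left, z up, the work surface at z = 0. Lengths are in m, angles in degrees, forces in N, time in s.
With the tool pointing down it reaches from about 0.425 to 0.875 m from the base axis. Payload 4.7 kg.
Tool frame: the origin (TCP) lies midway between the tips of the shut fingers; the grasp point (between the pads) lies 19 mm behind it (env.grip_point_offset is the distance from the TCP to the grasp point, in m); z points along the fingers, y is the line along which they close (so a half turn about z gives the same grasp; the last joint's range is limited). The gripper opens to 87 mm and grips with 3 to 60 N. Pads are 19 mm wide; open, the fingers measure 117 mm over their backs; the gripper's body (75 mm by 190 mm) begins 51 mm behind the grasp point.
Start: joints at [73.917, 18.392, -4.016, 83.108, 1.295, 78.541, -3.26], TCP at [0.189, -0.622, 0.223] pointing down, gripper open.
Joint ranges: [-163.93, 163.93], [-17.29, 119.83], [-79.2, 71.16], [3.27, 140.29], [-89.18, 269.18], [5.43, 117.66], [-154.24, 154.24]. Speed limits (degrees/s): [147.25, 147.25, 180, 180, 180, 180, 180].

### API

Orientations are given as [roll, pitch, yaw] about the fixed x, y, z axes, in that order (R = Rz(yaw) Ry(pitch) Rx(roll)).
In Python, from cell import env gives the robot as it stands.
- The arm moves only by the shell command python3 -m jog 'ROWS' [FORCE]. ROWS is JSON, a list of rows, each a list of 7 numbers: the shift along the tool's x, y, z in m, then the turn, a rotation vector about the tool's x, y, z in rad, then the finger opening in m, from 0 to 0.087. A call has 1 to 12 rows; each row shifts and turns the commanded pose from where the row before left it, along the tool's axes as they then stand; what a row does not reach is not made up. A row lasts 1/12 s, in which the tool goes at most 41.7 mm and 7.16 degrees, less where a joint would pass 70% of its speed; a pose out of reach is approached as far as the arm can. A call is refused whole if a number of a shift passes 0.0417 or a number of a turn 0.125, either way. A call with a gripper value outside its range is refused whole. The fingers move at their own pace and stop on an object; FORCE is the grip in N (left out, the last holds). Time passes only in rows, so rows that do not move let the fingers close. It gives the time, the measured TCP pose, the force, the opening and the grip force at its end, in the units of the state.
- env.get_obs(): the state, without advancing time (a new reading comes with each control period).
- env.read_camera(name): name is "side" or "top"; returns the picture (480x640x3 uint8, blue, green, red); there is no depth.
- env.get_calibration(name): a dict with "fov_y" (degrees; the focal length in pixels is half the picture's height over the tangent of half this angle, whatever the lens; pixels are square), "cx", "cy" (the principal point, pixels), "k1" (the pictures are not rectified: a ray, as slopes to the right and down, at radius r is drawn at 1 + k1 r^2 times it, then the intrinsics apply), "pose" (4x4, takes a point from camera to world coordinates). Camera axes: x right, y up, looking along -z (the intrinsics and any distortion apply to the point x, -y, -z); pixel columns grow to the right and rows downward; lengths in m; the calibration is good to about 2 mm. A picture is of the moment at which its call begins. get_calibration takes no time and is no camera call.
- env.sign_off(): hands the job in; it is judged then, once.
The state is a dict: "time_s": time; "qpos": joint angles; "joint_velocities": joint speeds; "effort": joint torques, N m; "tool_pos": TCP position; "tool_rot": TCP orientation; "force": force on the tool from outside, world axes, zero at the start; "wrist_torque": the same for the moment, N m; "grip_width": finger opening in m; "grasp_force": force on a finger pad.
Only numpy, scipy, OpenCV 4.12 (cv2) and the standard library are available. Lean on these libraries where they do the work, as an engineer would, in place of code of your own. Each camera call takes 0.05 s, during which the arm holds its last target. There are 200 camera calls.

### The job

A pile of sample containers stands on the bench in front of the gas chromatograph. Take it apart from the top down, one container at a time, and set each one upright and flat inside the steel tray of its own shape and size: the small pot in the small round tray, the round tin in the large round tray, the square jar in the square tray and the long case in the long tray. Do not tip anything over, leave the beaker and the wrench where they are, and let go of everything at the end.

Things in the scene. Friction and masses are not known exactly. Their poses are not given: they have to be found in the camera images.
- case: Dark grey hard plastic case, the bottom of the pile, lying flat on the bench: 140 long (its x) x 62 wide (its y) x 36 high, 0.25 kg or so. Origin: centre of its underside, z up. Grip it across its 62 mm width. Tin and square jar stand side by side on its top, about 37 mm either way of its middle along its length; which is on which end varies.
- tin: Round aluminium tin, diameter 54, 34 high, about 0.14 kg, standing on the case. Origin: centre of its underside, z up. The small pot stands on it.
- squarejar: Square amber glass jar, 50 x 50 (sides along its x and y) and straight-sided to 27 high, with a round white cap (diameter 44) on top, 34 high overall, about 0.14 kg, standing on the case beside the tin, its sides within about 0.15 rad of the case's. Origin: centre of its underside, z up.
- pot: Small round pot, light grey stoneware body of diameter 32 and 26 high, black cap of diameter 29 on top, 35 high overall, about 0.06 kg, standing on the tin: the top of the pile. Origin: centre of its underside, z up.
- long_tray: Long shallow stainless tray fixed to the bench, for the case: inside 162 (its x) x 84 (its y), floor 3 thick, rim 3 thick, its top 8 above the bench. Origin: centre of its underside, on the bench.
- square_tray: Square shallow stainless tray fixed to the bench, for the square jar: inside 72 x 72 (sides along its x and y), floor 3 thick, rim 3 thick, its top 8 above the bench. Origin: centre of its underside, on the bench.
- round_tray: Large round shallow stainless tray fixed to the bench, for the tin: inside diameter 74, outside 80, floor 3 thick, rim top 8 above the bench. Origin: centre of its underside, on the bench.
- small_tray: Small round shallow stainless tray fixed to the bench, for the pot: inside diameter 52, outside 58, floor 3 thick, rim top 8 above the bench. Origin: centre of its underside, on the bench.
- beaker: Bystander: loose clear plastic beaker, rim diameter 68, 85 high, standing beyond the trays. Origin: centre of its underside.
- wrench: Bystander: loose steel wrench, 160 long along its x, lying flat beyond the trays. Origin: near its middle, on its underside.
There are look-alikes about, which are no part of the job. What is meant by the pot is not brown or purple, and is the larger of those in its own colour.

How it is judged (in metres and radians):
At the end, for the whole second after the job is handed in: Each container is at rest, upright (0.06 rad), on the floor of its own tray, inside the rim: underside below 6 mm over the bench, centre within 11 mm of the tray's (pot, tin) or 16.5 mm (square jar, case); the case along its tray (0.3 rad) (horizontal distance between pot and small_tray below 0.011 m and z of pot in the frame of small_tray between 0 and 0.006 m and angle between each of pot, tin, squarejar, case's own z axis and vertical below 0.06 rad and linear speed of each of pot, tin, squarejar, case below 0.02 m/s and angular speed of each of pot, tin, squarejar, case below 0.2 rad/s and horizontal distance between tin and round_tray below 0.011 m and z of tin in the frame of round_tray between 0 and 0.006 m and horizontal distance between squarejar and square_tray below 0.0165 m and z of squarejar in the frame of square_tray between 0 and 0.006 m and horizontal distance between case and long_tray below 0.0165 m and z of case in the frame of long_tray between 0 and 0.006 m and angle between the x axis of case and the x axis of long_tray, either way round below 0.3 rad); the robot touches nothing.
It fails at once if a container was tipped over (more than 0.7 rad) (angle between any of pot, tin, squarejar, case's own z axis and vertical above 0.7 rad).
It fails at once if the beaker or the wrench was moved by more than 30 mm (distance of any of beaker, wrench from where it was at the start of the episode above 0.03 m).
It fails at once if the tin or the case was carried off (40 mm) with another container still standing on it ((distance of tin from where it was at the start of the episode above 0.04 m and horizontal distance between pot and tin below 0.035 m and z of pot in the frame of tin between 0.028 and 0.04 m) or (distance of case from where it was at the start of the episode above 0.04 m and horizontal distance between tin and case below 0.07 m and z of tin in the frame of case between 0.03 and 0.042 m) or (distance of case from where it was at the start of the episode above 0.04 m and horizontal distance between squarejar and case below 0.07 m and z of squarejar in the frame of case between 0.03 and 0.042 m)).
It also fails if it takes over 102 s, if anything falls off the work surface, if the arm or the gripper's body presses on something with over 40 N, if the wrist force passes 120 N, or if a joint passes its speed limit or range.

## Working session

There is one attempt and no reset: what is moved stays moved. The work goes in short steps, Python scripts to look and compute and a shell command to move; the robot and the scene stay as the last step left them, time stands still between calls to the robot, and variables do not carry over. Pictures are saved under pics/ and viewed, at most 14 in all, crops included, and the job is handed in when it is done.

```bash
ls; mkdir -p pics
python3 - <<'E'
from cell import env
import cv2,numpy as np
for n in("top","side"):
    cv2.imwrite(f"pics/{n}0.png",env.read_camera(n)); c=env.get_calibration(n); print(n,c)
o=env.get_obs();print(o["tool_pos"],o["tool_rot"],o["time_s"],o["grip_width"],env.grip_point_offset)
E
```

```text
pics
top {'fov_y': 54.766461676378135, 'cx': 314.85637687231775, 'cy': 246.42253967413774, 'k1': -0.07856019351175045, 'pose': array([[ 0.02733219,  0.99166737, -0.12589194,  0.48182972],
       [-0.99918328,  0.03085203,  0.02609449,  0.05148481],
       [ 0.02976107,  0.1250759 ,  0.99170071,  1.02664811],
       [ 0.        ,  0.        ,  0.        ,  1.        ]])}
side {'fov_y': 51.01999425264074, 'cx': 322.87103077788447, 'cy': 240.00308922349896, 'k1': -0.04330296454418934, 'pose': array([[-0.75871466,  0.50226745, -0.41482463,  0.2340962 ],
       [-0.65140221, -0.59007405,  0.47695679,  0.47320746],
       [-0.00521738,  0.63209179,  0.77487596,  0.75986507],
       [ 0.        ,  0.        ,  0.        ,  1.        ]])}
[ 0.18863485 -0.62148148  0.22155401] [-1.79897008e+02  6.16145465e-03  1.68890862e+01] 0.1 0.08716389661103416 0.0187
```

View pics/top0.png

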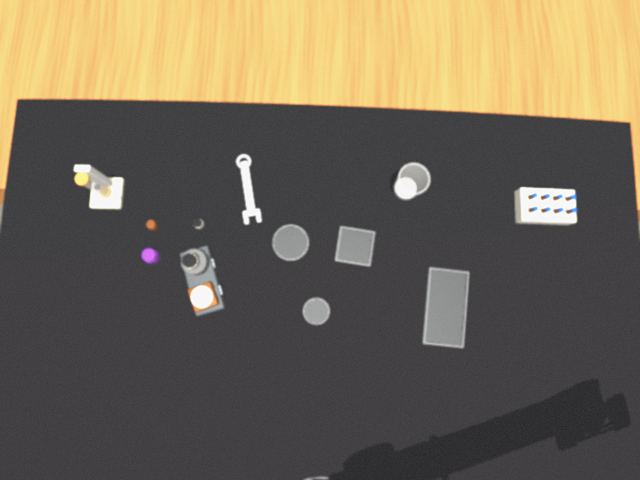

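View pics/side0.png

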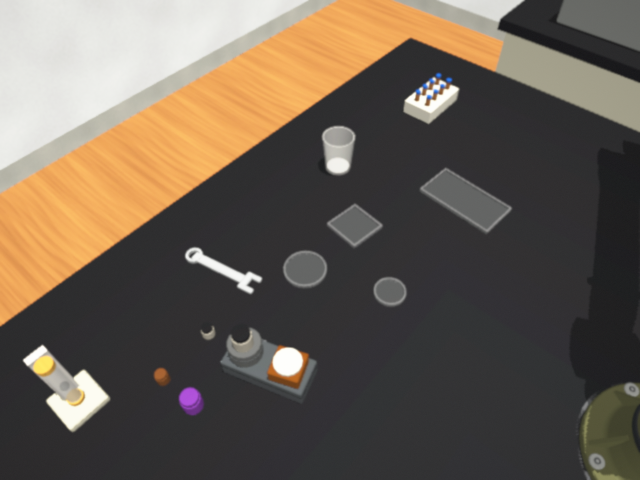

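The views show the pile at top (200,280) and side (270,360). The trays in the top view are small round (316,311), large round (290,242), square (355,246) and long (446,307).

Pot candidates in the top view:
- grey on the tin, (190,261)
- small grey, (198,224)
- brown, (151,225)
- purple, (150,256)

The one on the tin fits, since it is the larger grey. I'll confirm that with an enlarged crop.

```bash
cat > h.py <<'E'
import cv2,numpy as np
from cell import env
def K(n):
    c=env.get_calibration(n); f=240/np.tan(np.radians(c["fov_y"]/2)); return c,f
def ray(n,u,v):
    c,f=K(n); d=np.array([(u-c["cx"])/f,(v-c["cy"])/f]); p=d.copy()
    for _ in range(20): p=d/(1+c["k1"]*(p@p))
    T=c["pose"]; w=T[:3,:3]@np.array([p[0],-p[1],-1]); return T[:3,3],w/np.linalg.norm(w)
def plane(n,u,v,z):
    o,d=ray(n,u,v); return o+d*(z-o[2])/d[2]
def tri(a,b,na="top",nb="side"):
    o1,d1=ray(na,*a);o2,d2=ray(nb,*b)
    s=np.linalg.lstsq(np.c_[d1,-d2],o2-o1,rcond=None)[0]
    p,q=o1+s[0]*d1,o2+s[1]*d2; return (p+q)/2,np.linalg.norm(p-q)
def proj(n,P):
    c,f=K(n);T=c["pose"];q=T[:3,:3].T@(np.array(P)-T[:3,3]);s=np.array([q[0],-q[1]])/-q[2]
    s=s*(1+c["k1"]*(s@s)); return s*f+[c["cx"],c["cy"]]
def blobs(m,amin=20):
    k,l,s,c=cv2.connectedComponentsWithStats(m.astype(np.uint8)); return [(s[i],c[i],l==i) for i in range(1,k) if s[i][4]>=amin]
def state():
    o=env.get_obs(); return {k:np.round(o[k],4) for k in("time_s","tool_pos","tool_rot","grip_width","grasp_force","force")}
E
python3 - <<'E'
from h import *
t=cv2.imread("pics/top0.png");s=cv2.imread("pics/side0.png")
a=cv2.resize(t[210:330,135:235],None,fx=4,fy=4,interpolation=cv2.INTER_CUBIC)
b=cv2.resize(s[310:430,150:330],None,fx=2.2,fy=4*1.0,interpolation=cv2.INTER_CUBIC)
cv2.imwrite("pics/crop.png",np.hstack([a,b]))
for n,i in(("top",t),("side",s)):
    g=cv2.cvtColor(i,cv2.COLOR_BGR2GRAY).astype(int); h=cv2.cvtColor(i,cv2.COLOR_BGR2HSV)
    m=(g>60)&(h[...,1]<60); 
    for st,c,_ in blobs(m,40): print(n,"grey",st,np.round(c,1))
    for st,c,_ in blobs((h[...,1]>120)&(h[...,2]>60),40): print(n,"col",st,np.round(c,1))
E
```

```text
top grey [     0    100    640    380 219869] [307.8 287.6]
top col [  0   0  16  53 348] [ 4.7 19.6]
top col [    0     0   640   221 51270] [329.7  56.1]
top col [130   0   7  21  53] [133.6   9.3]
top col [277   0   6  27  58] [279.8  12.1]
top col [424  12   5  23  54] [426.3  22.6]
top col [562  21   7  18  48] [564.7  29.6]
top col [ 74 174  15  12  52] [ 81.  180.6]
top col [146 220  12  10  93] [151.3 224.5]
top col [141 248  19  16 224] [149.9 255.2]
top col [204 282  14  25  88] [212.2 294.3]
side grey [    0     0   336   193 32156] [111.2  63.5]
side grey [ 395    0  245  133 9158] [544.3  62.2]
side grey [ 557    0   83   52 3014] [604.3  19.2]
side grey [ 403   76   57   49 1384] [430.6 101.8]
side grey [ 321  125   36   51 1443] [338.  148.8]
side grey [ 419  167   94   67 2995] [465.7 199.7]
side grey [ 326  203   58   46 1464] [354.4 225. ]
side grey [ 184  246   79   49 1171] [222.9 269.2]
side grey [ 282  250   46   39 1408] [304.8 268.7]
side grey [373 276  35  31 856] [389.6 291.1]
side grey [200 325  16  16 144] [208.5 333.7]
side grey [ 220  327   97   76 3418] [266.1 363.5]
side grey [  22  344   89   89 2894] [ 69.4 391.3]
side grey [623 382  17  16 198] [631.1 389.1]
side grey [578 398  15  20 108] [584.7 406.7]
side grey [588 453  18  17 244] [596.4 461. ]
side grey [584 471   8   9  48] [587.1 475.2]
side col [    0     0   503   327 44813] [197.4 138.3]
side col [267 351  42  37 484] [289.1 373.9]
side col [ 34 356  21  20 317] [ 44.  365.9]
side col [154 368  16  18 221] [161.4 376.3]
side col [179 387  25  28 527] [190.7 400.5]
side col [ 69 391  15  15  54] [ 78.4 399.9]
```

View pics/crop.png

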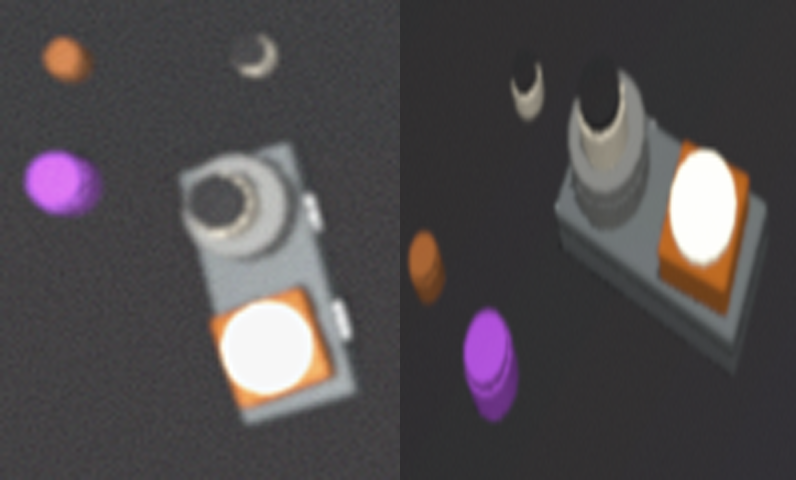

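The crop confirms it: the grey pot with the black cap on the tin, crop (219,202), is clearly larger than the loose grey one at crop (255,55). Next I measure everything with masks.

Run:
```python
from h import *
I={n:cv2.imread(f"pics/{n}0.png") for n in("top","side")}
G={n:cv2.cvtColor(i,cv2.COLOR_BGR2GRAY).astype(int) for n,i in I.items()}
print("bg",G["top"][280,250],G["side"][300,450],"cap",G["top"][260,189],G["side"][333,241])
R={"top":(170,230,240,325),"side":(210,325,322,405)}
def ext(n,m,box):
    x0,x1,y0,y1=box; M=np.zeros(m.shape,bool);M[y0:y1,x0:x1]=m[y0:y1,x0:x1]; b=max(blobs(M,10),key=lambda b:b[0][4]); return b
P={}
for nm,thr in(("white",lambda n:(I[n].min(2)>215)),):
    for n in I: P[n]=ext(n,thr(n),R[n])[1]
    print("jarcap",P,tri(P["top"],P["side"]))
cb={"top":(180,198,252,270),"side":(230,252,324,345)}
for n in I:
    x0,x1,y0,y1=cb[n]; sub=cv2.GaussianBlur(I[n],(0,0),.7); b=ext(n,cv2.cvtColor(sub,cv2.COLOR_BGR2GRAY)<80,cb[n]); P[n]=b[1]; print(n,b[0])
    print(G[n][y0:y1,x0:x1])
print("potcap",P,tri(P["top"],P["side"]))
# trays
TB={"round":((265,318,218,268),(275,335,243,294)),"small":((298,336,293,330),(367,415,270,312)),"square":((328,384,220,273),(320,390,198,252)),"long":((415,477,260,355),(412,520,160,240))}
for k,bx in TB.items():
    r=[]
    for n,b in zip(("top","side"),bx):
        m=cv2.GaussianBlur(I[n],(0,0),.8).max(2)>(88 if n=="top" else 62)
        bb=ext(n,m,b); cn=cv2.findContours(bb[2].astype(np.uint8),cv2.RETR_EXTERNAL,cv2.CHAIN_APPROX_NONE)[0][0]
        h=cv2.convexHull(cn); r.append((bb[1],h,cv2.minAreaRect(h)))
        M=cv2.moments(h); c=np.array([M["m10"],M["m01"]])/M["m00"]; P[n]=c
        pts=np.array([plane(n,*q[0],.008)[:2] for q in h],np.float32); mr=cv2.minAreaRect(pts)
        print(k,n,bb[0],np.round(c,1),"rim plane rect",np.round(mr[0],4),np.round(mr[1],4),round(mr[2],1))
    t=tri(P["top"],P["side"]);print("  tri",np.round(t[0],4),round(t[1],4))
```

```text
bg 66 53 cap 79 45
jarcap {'top': array([201.38461538, 296.46666667]), 'side': array([287.14918033, 361.10819672])} (array([0.49332441, 0.25736691, 0.06658628]), np.float64(0.0015906581992798496))
top [184 256   8   8  34]
[[ 83  94 104 120 136 152 165 167 168 168 180 186 180 174 173 170 173 183]
 [103 127 140 150 159 162 156 142 130 137 155 166 159 157 156 151 150 172]
 [119 142 152 153 148 134 117 102  91  92 114 121 128 146 159 149 135 147]
 [119 140 146 133 121  99  87  79  74  76  83  82  98 132 164 160 142 132]
 [108 133 132 109  91  81  76  76  79  77  82  78  79  98 125 142 150 141]
 [ 93 121 116  93  79  77  76  78  78  77  74  80  77  85  90 123 159 154]
 [ 91 111 104  87  78  74  76  81  82  78  78  80  79  78  80 101 145 154]
 [ 85 112  98  85  75  77  80  80  81  78  80  82  84  81  77  88 126 156]
 [ 84 102  97  80  78  77  76  77  79  79  83  84  82  85  77  86 132 168]
 [ 84 102  95  83  78  79  77  76  78  82  81  79  81  83  76  92 139 169]
 [ 90 113 106  88  79  78  75  79  78  83  83  82  81  81  79  99 138 158]
 [ 99 126 124 101  82  76  77  80  86  79  83  81  8
[... 2902 characters left out ...]
] [315.9 310.8] rim plane rect [0.4693 0.0183] [0.0607 0.0612] 1.6
small side [372 276  36  32 884] [389.7 291.2] rim plane rect [0.4701 0.0218] [0.063  0.0654] 9.0
  tri [0.4703 0.0188 0.0023] 0.0018
square top [ 334  225   42   43 1456] [354.7 245.8] rim plane rect [ 0.6157 -0.0641] [0.0859 0.0854] 82.3
square side [ 326  203   58   46 1496] [354.4 225. ] rim plane rect [ 0.6152 -0.0602] [0.0887 0.0884] 82.6
  tri [ 0.6169 -0.0643  0.0011] 0.0016
long top [ 422  266   48   83 3433] [445.7 307.4] rim plane rect [ 0.4852 -0.2694] [0.0982 0.1754] 85.4
long side [ 419  167   94   67 3040] [465.8 199.7] rim plane rect [ 0.4857 -0.2648] [0.1038 0.1762] 85.2
  tri [ 0.4843 -0.2718 -0.0008] 0.0005
```

Run:
```python
from h import *
I={n:cv2.imread(f"pics/{n}0.png") for n in("top","side")}
print("pot top",plane("top",189.1,260.2,.105),"side guess",plane("side",240.3,332,.105))
print("jar",plane("top",201.4,296.5,.07),plane("side",287.1,361.1,.07))
for n in I:
    h=cv2.cvtColor(I[n],cv2.COLOR_BGR2HSV); m=((h[...,1]>100)&(h[...,0]<18)&(h[...,2]>90))|(I[n].min(2)>190)
    x0,x1,y0,y1=(185,220,276,315) if n=="top" else (264,310,340,392)
    M=np.zeros(m.shape,np.uint8);M[y0:y1,x0:x1]=m[y0:y1,x0:x1]
    b=max(blobs(M),key=lambda b:b[0][4])
    hull=cv2.convexHull(np.argwhere(b[2])[:,::-1].astype(np.int32))
    r=cv2.minAreaRect(np.array([plane(n,*p[0],.063)[:2] for p in hull],np.float32)); print(n,"jar rect",b[0],np.round(r[0],4),np.round(r[1],4),r[2])
    m=cv2.GaussianBlur(I[n],(0,0),.8).max(2)>(95 if n=="top" else 66)
    x0,x1,y0,y1=(170,232,236,325) if n=="top" else (212,325,322,408)
    M=np.zeros(m.shape,np.uint8);M[y0:y1,x0:x1]=m[y0:y1,x0:x1]
    b=max(blobs(M),key=lambda b:b[0][4]); hull=cv2.convexHull(np.argwhere(b[2])[:,::-1].astype(np.int32))
    r=cv2.minAreaRect(np.array([plane(n,*p[0],.036)[:2] for p in hull],np.float32)); print(n,"case rect",b[0],np.round(r[0],4),np.round(r[1],4),r[2])
tp=[(180.5,253.75),(207.5,245.75),(223.75,308),(196.75,316)]; sp=[(220.9,361.3),(264,340),(316.4,362.5),(302.3,396.3)]
for p in tp: print("T",np.round(plane("top",*p,.036)[:2],4))
for p in sp: print("S",np.round(plane("side",*p,.036)[:2],4))
```

```text
pot top [0.56335006 0.27721253 0.105     ] side guess [0.5634632  0.28077367 0.105     ]
jar [0.49256953 0.25612995 0.07      ] [0.49279597 0.25888259 0.07      ]
top jar rect [187 282  31  30 579] [0.4924 0.256 ] [0.0496 0.0534] 21.338794708251953
top case rect [ 180  245   44   71 2014] [0.529  0.2651] [0.1449 0.0743] 18.286422729492188
side jar rect [ 267  345   42   44 1191] [0.4896 0.2614] [0.0528 0.0582] 22.24453353881836
side case rect [ 220  327   97   70 3705] [0.5326 0.2656] [0.1525 0.0834] 19.358442306518555
T [0.5828 0.3135]
T [0.6019 0.2563]
T [0.4702 0.2147]
T [0.4516 0.2711]
S [0.5837 0.3159]
S [0.5587 0.2457]
S [0.4693 0.2204]
S [0.4495 0.2751]
```

```bash
cat >> h.py <<'E'
from scipy.spatial.transform import Rotation as Ro
def go(*wps,maxd=.04):
    """each wp x,y,z,yaw(deg): print rows count and per-row tool shift, tilt kept vertical"""
    o=env.get_obs();p=np.array(o["tool_pos"]);R=Ro.from_euler("xyz",o["tool_rot"],degrees=True)
    for w in wps:
        T=Ro.from_euler("xyz",[180,0,w[3]],degrees=True); rv=(R.inv()*T).as_rotvec()
        d=R.inv().apply(np.array(w[:3])-p); n=int(np.ceil(max(np.linalg.norm(d)/maxd,np.linalg.norm(rv)/.12)))
        print("rows",n,"shift/row",np.round(d/max(n,1),4),"total",np.round(d,4),"turn total",np.round(rv,4)); p=np.array(w[:3]);R=T
E
python3 -c "
from h import *
go((.5,-.2,.22,17.5),(.5634,.279,.2,17.5),(.5634,.279,.079,17.5))"
```

```text
rows 14 shift/row [ 0.03   -0.0223  0.0001] total [ 0.4204 -0.3128  0.0021] turn total [-0.0018  0.0001 -0.0107]
rows 13 shift/row [ 0.0157 -0.0337  0.0015] total [ 0.2045 -0.4378  0.02  ] turn total [0. 0. 0.]
rows 4 shift/row [ 0.     -0.      0.0302] total [ 0.    -0.     0.121] turn total [0. 0. 0.]
```

```bash
r='[0.03,-0.0223,0,0,0,0,0.087]'; python3 -m jog '[[0.03,-0.0223,0,0,0,0,0.087],[0.03,-0.0223,0,0,0,0,0.087],[0.03,-0.0223,0,0,0,0,0.087],[0.03,-0.0223,0,0,0,0,0.087],[0.03,-0.0223,0,0,0,0,0.087],[0.03,-0.0223,0,0,0,0,0.087],[0.03,-0.0223,0,0,0,0,0.087],[0.03,-0.0223,0,0,0,0,0.087],[0.03,-0.0223,0,0,0,0,0.087],[0.03,-0.0223,0,0,0,0,0.087],[0.03,-0.0223,0,0,0,0,0.087],[0.03,-0.0223,0,0,0,0,0.087]]'
python3 -m jog '[[0.03,-0.0223,0,0,0,-0.01,0.087],[0.03,-0.0223,0,0,0,0,0.087],[0.0157,-0.0337,0.0015,0,0,0,0.087],[0.0157,-0.0337,0.0015,0,0,0,0.087],[0.0157,-0.0337,0.0015,0,0,0,0.087],[0.0157,-0.0337,0.0015,0,0,0,0.087],[0.0157,-0.0337,0.0015,0,0,0,0.087],[0.0157,-0.0337,0.0015,0,0,0,0.087],[0.0157,-0.0337,0.0015,0,0,0,0.087],[0.0157,-0.0337,0.0015,0,0,0,0.087],[0.0157,-0.0337,0.0015,0,0,0,0.087]]'
python3 -c "
from h import *
go((.5634,.279,.2,17.5),(.5634,.279,.079,17.5))"
```

```text
time_s: 1.1
tool_pos: [0.4561, -0.2596, 0.2223]
tool_rot: [-180.0, 0.0, 16.9]
force: [0.4, -0.7, -0.1]
grip_width: 0.087
grasp_force: 0.0
time_s: 2.02
tool_pos: [0.5432, 0.1323, 0.2088]
tool_rot: [180.0, 0.0, 17.4]
force: [0.6, 0.1, 0.5]
grip_width: 0.0872
grasp_force: 0.0
rows 4 shift/row [ 0.0158 -0.0335  0.0022] total [ 0.0633 -0.1339  0.0087] turn total [ 0.0005  0.0003 -0.001 ]
rows 4 shift/row [ 0.     -0.      0.0302] total [ 0.    -0.     0.121] turn total [0. 0. 0.]
```

```bash
python3 -m jog '[[0.0157,-0.0337,0.0015,0,0,0,0.087],[0.0157,-0.0337,0.0015,0,0,0,0.087],[0.0157,-0.0337,0.0015,0,0,0,0.087],[0,0,0.035,0,0,0,0.087],[0,0,0.035,0,0,0,0.087],[0,0,0,0,0,0,0.087],[0,0,0,0,0,0,0.087],[0,0,0,0,0,0,0.087]]'
python3 -c "
from h import *
a=env.read_camera('top')[200:350,120:280];b=env.read_camera('side')[250:430,150:370]
cv2.imwrite('pics/a1.png',np.hstack([cv2.resize(a,(400,375)),cv2.resize(b,(400,375))]))
go((.5634,.279,.079,17.5))"
```

```text
time_s: 2.68
tool_pos: [0.5588, 0.2411, 0.1359]
tool_rot: [-180.0, -0.1, 17.4]
force: [0.5, -0.1, 0.2]
grip_width: 0.087
grasp_force: 0.0
rows 2 shift/row [ 0.0073 -0.0173  0.029 ] total [ 0.0147 -0.0347  0.0581] turn total [ 0.     -0.0037 -0.0017]
```

View pics/a1.png

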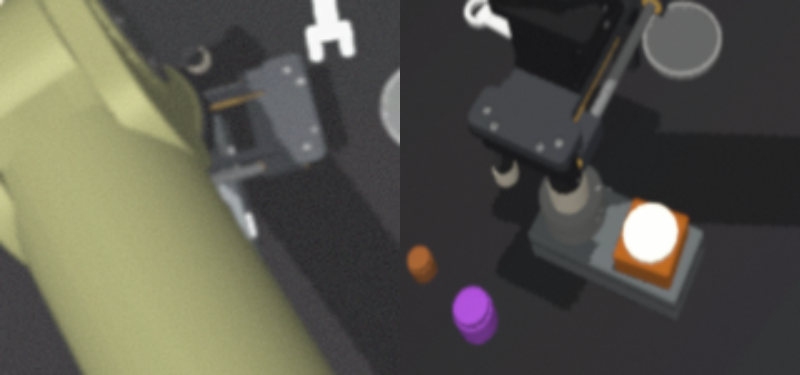

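The top view is blocked by the arm. The side view shows the gripper just beside and above the pot, still 35 mm short, so I shift sideways before descending.

```bash
python3 -m jog '[[0.0073,-0.0173,0,0,0.0,0,0.087],[0.0073,-0.0173,0,0,0,0,0.087],[0,0,0,0,0,0,0.087],[0,0,0,0,0,0,0.087],[0,0,0,0,0,0,0.087]]'
python3 -c "
from h import *
print(proj('side',(.5634,.279,.105)));go((.5634,.279,.079,17.5))"
```

```text
time_s: 3.2
tool_pos: [0.5624, 0.278, 0.1357]
tool_rot: [179.9, -0.1, 17.4]
force: [0.6, 0.5, -0.6]
grip_width: 0.0867
grasp_force: 0.0
[241.20710227 331.21122762]
rows 2 shift/row [ 0.0006 -0.0003  0.0283] total [ 0.0012 -0.0007  0.0567] turn total [ 0.0009 -0.0016 -0.0014]
```

```bash
python3 -m jog '[[0.0005,0,0.028,0,0,0,0.087],[0.0005,0,0.028,0,0,0,0.087],[0,0,0,0,0,0,0.087],[0,0,0,0,0,0,0.06],[0,0,0,0,0,0,0.045],[0,0,0,0,0,0,0.04],[0,0,0,0,0,0,0.036],[0,0,0,0,0,0,0.032],[0,0,0,0,0,0,0.028],[0,0,0,0,0,0,0.024],[0,0,0,0,0,0,0.024],[0,0,0,0,0,0,0.024]]' 12
```

```text
time_s: 4.2
tool_pos: [0.5625, 0.279, 0.0785]
tool_rot: [180.0, 0.0, 17.5]
force: [0.3, -0.7, -1.1]
grip_width: 0.0346
grasp_force: 0.0
```

```bash
python3 -m jog '[[0,0,0,0,0,0,0.02],[0,0,0,0,0,0,0.02],[0,0,0,0,0,0,0.02],[0,0,0,0,0,0,0.02],[0,0,0,0,0,0,0.02],[0,0,0,0,0,0,0.02]]' 15
python3 -c "
from h import *
cv2.imwrite('pics/a2.png',cv2.resize(env.read_camera('side')[270:420,190:350],(640,600)))"
```

```text
time_s: 4.7
tool_pos: [0.5625, 0.279, 0.0785]
tool_rot: [180.0, 0.0, 17.5]
force: [-0.0, 0.3, 0.6]
grip_width: 0.0316
grasp_force: 15.0
```

View pics/a2.png

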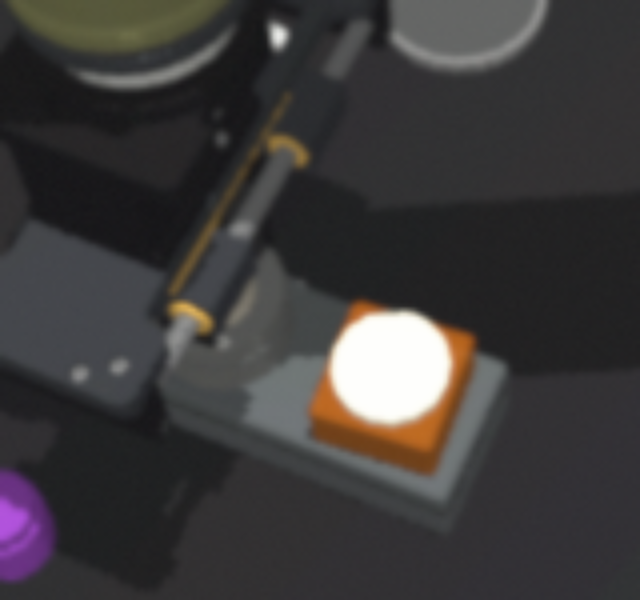

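Gripped at 31.6 mm, which matches the pot body. I lift and carry it.

```bash
python3 -m jog '[[0,0,-0.01,0,0,0,0.02],[0,0,-0.02,0,0,0,0.02],[0,0,-0.03,0,0,0,0.02],[0,0,-0.03,0,0,0,0.02],[0,0,0,0,0,0,0.02],[0,0,0,0,0,0,0.02]]' 
python3 -c "
from h import *
go((.4697,.02,.16,17.5),(.4697,.02,.013,17.5),maxd=.03)"
```

```text
time_s: 5.25
tool_pos: [0.5637, 0.2799, 0.1713]
tool_rot: [-180.0, -0.3, 17.5]
force: [-0.0, 0.4, -0.1]
grip_width: 0.0315
grasp_force: 15.0
rows 10 shift/row [-0.0168  0.022   0.001 ] total [-0.1678  0.2197  0.0105] turn total [-0.0003 -0.0047 -0.0005]
rows 5 shift/row [ 0.     -0.      0.0294] total [ 0.    -0.     0.147] turn total [0. 0. 0.]
```

```bash
python3 -m jog '[[-0.0168,0.022,0.001,0,0,0,0.02],[-0.0168,0.022,0.001,0,0,0,0.02],[-0.0168,0.022,0.001,0,0,0,0.02],[-0.0168,0.022,0.001,0,0,0,0.02],[-0.0168,0.022,0.001,0,0,0,0.02],[-0.0168,0.022,0.001,0,0,0,0.02],[-0.0168,0.022,0.001,0,0,0,0.02],[-0.0168,0.022,0.001,0,0,0,0.02],[-0.0168,0.022,0.001,0,0,0,0.02],[-0.0168,0.022,0.001,0,0,0,0.02],[0,0,0.02,0,0,0,0.02],[0,0,0.025,0,0,0,0.02]]'
python3 -m jog '[[0,0,0.025,0,0,0,0.02],[0,0,0.025,0,0,0,0.02],[0,0,0,0,0,0,0.02],[0,0,0,0,0,0,0.02],[0,0,0,0,0,0,0.02],[0,0,0,0,0,0,0.02]]'
python3 -c "
from h import *
go((.4697,.02,.0115,17.5))
cv2.imwrite('pics/a3.png',np.hstack([cv2.resize(env.read_camera('top')[260:360,270:370],(400,400)),cv2.resize(env.read_camera('side')[230:330,340:440],(400,400))]))"
```

```text
time_s: 6.25
tool_pos: [0.4688, 0.0161, 0.1138]
tool_rot: [179.8, -0.1, 17.2]
force: [-0.2, 0.5, -0.2]
grip_width: 0.0315
grasp_force: 15.0
time_s: 6.75
tool_pos: [0.4695, 0.0188, 0.065]
tool_rot: [179.9, -0.1, 17.5]
force: [0.6, 0.7, -1.5]
grip_width: 0.0316
grasp_force: 15.0
rows 2 shift/row [ 0.0002 -0.0006  0.0267] total [ 0.0004 -0.0012  0.0535] turn total [ 0.001  -0.0023 -0.0006]
```

View pics/a3.png

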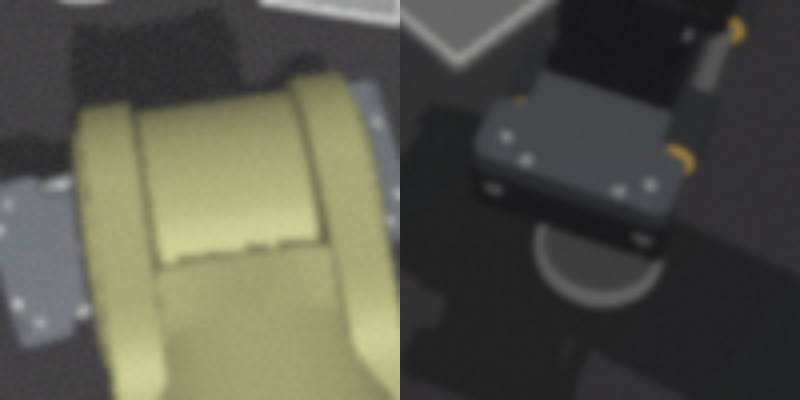

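The tray sits below the gripper, mostly hidden. I lower slowly.

```bash
python3 -m jog '[[0,-0.001,0.02,0,0,0,0.02],[0,0,0.015,0,0,0,0.02],[0,0,0.01,0,0,0,0.02],[0,0,0.004,0,0,0,0.02],[0,0,0.002,0,0,0,0.02],[0,0,0.001,0,0,0,0.02],[0,0,0,0,0,0,0.02],[0,0,0,0,0,0,0.02]]'
```

```text
time_s: 7.52
tool_pos: [0.4687, 0.0196, 0.0122]
tool_rot: [180.0, -0.1, 17.5]
force: [1.1, 0.0, -0.1]
grip_width: 0.0314
grasp_force: 15.0
```

```bash
python3 -m jog '[[0,0,0.001,0,0,0,0.02],[0,0,0,0,0,0,0.02],[0,0,0,0,0,0,0.02]]'; python3 -m jog '[[0,0,0,0,0,0,0.033],[0,0,0,0,0,0,0.036],[0,0,0,0,0,0,0.04],[0,0,0,0,0,0,0.046],[0,0,0,0,0,0,0.052],[0,0,-0.015,0,0,0,0.052],[0,0,-0.03,0,0,0,0.06],[0,0,-0.04,0,0,0,0.087],[0,0,-0.04,0,0,0,0.087],[0,0,0,0,0,0,0.087]]'
python3 -c "
from h import *
go((.563,.277,.14,17.5),(.563,.277,.046,17.5))"
```

```text
time_s: 7.77
tool_pos: [0.4688, 0.0196, 0.0114]
tool_rot: [180.0, -0.1, 17.5]
force: [-1.5, 0.1, 5.4]
grip_width: 0.0315
grasp_force: 15.0
time_s: 8.6
tool_pos: [0.4731, 0.0201, 0.1429]
tool_rot: [179.7, -0.7, 17.5]
force: [1.6, -0.1, 0.7]
grip_width: 0.0711
grasp_force: 0.0
rows 7 shift/row [ 0.0233 -0.0311  0.0005] total [ 0.1629 -0.218   0.0036] turn total [ 0.0054 -0.0116 -0.0004]
rows 3 shift/row [ 0.     -0.      0.0313] total [ 0.    -0.     0.094] turn total [0. 0. 0.]
```

```bash
python3 -m jog '[[-0.01,0.035,-0.01,0,0,0,0.087],[-0.01,0.035,-0.01,0,0,0,0.087],[-0.01,0.035,-0.01,0,0,0,0.087],[-0.01,0.035,-0.01,0,0,0,0.087],[-0.01,0.035,-0.01,0,0,0,0.087],[-0.01,0.035,0,0,0,0,0.087],[0,0,0,0,0,0,0.087]]'
python3 - <<'E'
from h import *
I={n:env.read_camera(n) for n in("top","side")}
for n in I: cv2.imwrite(f"pics/{n}1.png",I[n])
a=cv2.resize(I["top"][230:350,170:350],(720,480)); cv2.imwrite("pics/a4.png",a)
for n in I:
    i=cv2.GaussianBlur(I[n],(0,0),.8)
    x0,x1,y0,y1=(298,336,290,330) if n=="top" else (367,415,262,312)
    print(n); print(i.max(2)[y0:y1:3,x0:x1:3])
E
```

```text
time_s: 9.18
tool_pos: [0.4726, -0.2078, 0.1857]
tool_rot: [179.8, 0.0, 16.8]
force: [0.2, -0.4, -0.5]
grip_width: 0.0868
grasp_force: 0.0
top
[[ 67  68  66  69  66  67  67  67  68  67  67  67  68]
 [ 67  68  67  67  66  68  68  66  67  66  66  68  67]
 [ 68  68  67  67  70  81  87  81  70  67  67  68  67]
 [ 68  67  66  90 151 177 164 174 148  83  67  67  66]
 [ 67  67  90 165 167 151 138 158 170 163  84  67  68]
 [ 68  71 149 167 139 135 124 149 161 172 141  69  67]
 [ 67  79 166 159 143  95  92  93 140 168 166  76  68]
 [ 66  88 179 164 151  94  94  94 132 171 176  80  67]
 [ 67  78 163 169 179 109  96 106 158 167 158  74  67]
 [ 66  69 135 172 172 184 166 166 170 172 129  68  66]
 [ 68  67  83 157 166 171 173 167 172 153  77  67  68]
 [ 68  67  67  81 128 162 162 164 133  79  69  67  68]
 [ 67  67  68  68  67  73  79  73  66  67  67  68  68]
 [ 68  68  67  66  67  68  68  67  66  67  66  68  67]]
side
[[ 51  51  51  51  51  51  51  51  51  51  51  51  51  52  53  52]
 [ 52  51  51  51  51  51  51  51  51  51  51  51  51  52  53  52]
 [ 51  51  51  51  51  51  51  52  51  51  51  
[... 258 characters left out ...]
  46  49  70  54  52  53  52]
 [ 51  51  56 114 119 104  47  47  47  46  55 122  86  53  52  52]
 [ 51  51  76 125  98 137  69  43  45  46  93 118 124  66  52  53]
 [ 51  51  91 117  83 123 152 118 102 123 159 110 111  85  52  52]
 [ 51  51  85 120  83 120 135 152 160 158 137 103 110  95  53  52]
 [ 51  51  66 130 100 107 134 141 147 147 123 102 123  86  53  53]
 [ 52  51  54 102 127 104 112 130 139 123 103 113 130  61  53  53]
 [ 51  51  53  58 103 130 121 112 111 112 127 134  79  54  54  54]
 [ 51  52  53  52  56  77 108 124 129 125 104  72  54  54  54  54]
 [ 52  52  52  52  52  53  57  62  64  60  54  53  54  54  54  54]
 [ 53  53  52  52  52  53  52  52  52  52  52  54  54  54  54  54]]
```

View pics/a4.png

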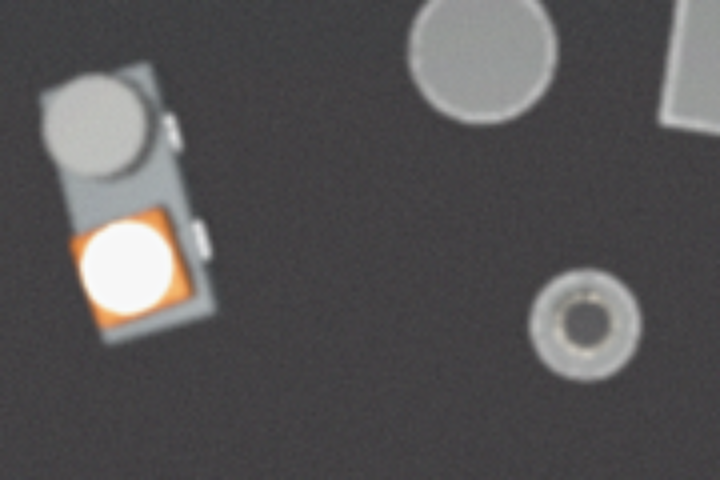

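The pot stands upright and centred in the small tray, crop (586,323). The tin lid shows at crop (95,127). Next I measure the tin and jar and correct with the pot, whose true position is known.

Run:
```python
from h import *
I={n:cv2.imread(f"pics/{n}1.png") for n in("top","side")}
g=I["top"].max(2)
# pot cap dark centre
M=np.zeros(g.shape,bool);M[300:322,307:327]=cv2.GaussianBlur(I["top"],(0,0),.6).max(2)[300:322,307:327]<118
b=max(blobs(M),key=lambda b:b[0][4]);print("potcap",b[0],b[1],plane("top",*b[1],.038),"(gripped at .4688,.0196)")
for n in I:
    i=cv2.GaussianBlur(I[n],(0,0),.7).astype(int); x0,x1,y0,y1=(178,214,243,281) if n=="top" else (222,266,328,372)
    sub=cv2.cvtColor(I[n],cv2.COLOR_BGR2GRAY)[y0:y1,x0:x1]; np.set_printoptions(linewidth=250)
    big=cv2.resize(sub,None,fx=4,fy=4,interpolation=cv2.INTER_CUBIC)
    r=(13.5 if n=="top" else 18)*4
    c=cv2.HoughCircles(big,cv2.HOUGH_GRADIENT,1,200,param1=80,param2=12,minRadius=40,maxRadius=70) if n=="top" else None
    if c is not None:
        u,v,R=c[0,0]/4; u+=x0-.375; v+=y0-.375; print("tin circle",u,v,R,plane("top",u,v,.070))
    h=cv2.cvtColor(I[n],cv2.COLOR_BGR2HSV)
    m=(I[n].astype(int).max(2)-I[n].min(2)<16)&(I[n].max(2)>(150 if n=="top" else 115))
    M=np.zeros(m.shape,bool);M[y0:y1,x0:x1]=m[y0:y1,x0:x1]
    for b in blobs(M): print(n,"tin?",b[0],b[1],plane(n,*b[1],.07))
    w=I[n].min(2)>215; bb=[b for b in blobs(w) if (180<b[1][0]<220 and 280<b[1][1]<310 if n=="top" else 270<b[1][0]<300 and 345<b[1][1]<380)]
    for b in bb: print(n,"jarcap",b[1],plane(n,*b[1],.07)); P=b
```

```text
potcap [311 306  11  10  88] [316.22727273 310.28409091] [0.47113588 0.01883888 0.038     ] (gripped at .4688,.0196)
tin circle 193.25 261.25 12.475 [0.56453858 0.27703892 0.07      ]
top tin? [181 249  33  32 745] [196.36107383 265.5033557 ] [0.55592863 0.27007415 0.07      ]
top jarcap [201.38461538 296.46666667] [0.49263653 0.25616523 0.07      ]
side tin? [227 328  34  30 795] [243.51572327 342.3836478 ] [0.56435972 0.27962597 0.07      ]
side tin? [241 340  25  32 194] [258.48969072 363.89175258] [0.52187761 0.28973694 0.07      ]
side tin? [222 357  13  10  42] [227.11904762 361.4047619 ] [0.56011738 0.31738551 0.07      ]
side jarcap [287.18914474 361.10197368] [0.4926933  0.25879878 0.07      ]
```

```bash
python3 -c "
from h import *
print(tri((193.25,261.25),(243.5,342.4)))
go((.5635,.278,.13,17.5),(.5635,.278,.045,17.5))"
```

```text
(array([0.5654011 , 0.27830979, 0.06652678]), np.float64(0.0014110532421206384))
rows 13 shift/row [ 0.0175 -0.0331  0.0043] total [ 0.228  -0.4299  0.0554] turn total [-0.0009  0.0003 -0.0044]
rows 3 shift/row [ 0.     -0.      0.0283] total [ 0.    -0.     0.085] turn total [0. 0. 0.]
```

```bash
python3 -m jog '[[0.019,-0.0358,0.004,0,0,0,0.087],[0.019,-0.0358,0.004,0,0,0,0.087],[0.019,-0.0358,0.004,0,0,0,0.087],[0.019,-0.0358,0.004,0,0,0,0.087],[0.019,-0.0358,0.004,0,0,0,0.087],[0.019,-0.0358,0.004,0,0,0,0.087],[0.019,-0.0358,0.004,0,0,0,0.087],[0.019,-0.0358,0.004,0,0,0,0.087],[0.019,-0.0358,0.004,0,0,0,0.087],[0.019,-0.0358,0.004,0,0,0,0.087],[0.019,-0.0358,0.008,0,0,0,0.087],[0.019,-0.0358,0.008,0,0,0,0.087]]'
python3 -m jog '[[0,0,0,0,0,0,0.087],[0,0,0,0,0,0,0.087],[0,0,0,0,0,0,0.087],[0,0,0,0,0,0,0.087]]'
python3 -c "
from h import *
go((.5635,.278,.045,17.5))"
```

```text
time_s: 10.28
tool_pos: [0.5612, 0.2832, 0.1294]
tool_rot: [-180.0, -0.0, 17.6]
force: [0.9, -0.3, 0.5]
grip_width: 0.0875
grasp_force: 0.0
time_s: 10.62
tool_pos: [0.5623, 0.2785, 0.1296]
tool_rot: [179.9, 0.0, 17.4]
force: [-0.4, 0.2, -0.0]
grip_width: 0.087
grasp_force: 0.0
rows 3 shift/row [0.0003 0.0002 0.0282] total [0.001  0.0007 0.0846] turn total [ 0.0012  0.0002 -0.0015]
```

```bash
python3 -m jog '[[0.001,0.0006,0.03,0,0,0,0.087],[0,0,0.03,0,0,0,0.087],[0,0,0.0245,0,0,0,0.087],[0,0,0,0,0,0,0.087],[0,0,0,0,0,0,0.07],[0,0,0,0,0,0,0.062],[0,0,0,0,0,0,0.058],[0,0,0,0,0,0,0.055],[0,0,0,0,0,0,0.05],[0,0,0,0,0,0,0.045],[0,0,0,0,0,0,0.04],[0,0,0,0,0,0,0.04]]' 20
python3 -m jog '[[0,0,0,0,0,0,0.04],[0,0,0,0,0,0,0.04]]'
```

```text
time_s: 11.62
tool_pos: [0.564, 0.2793, 0.0458]
tool_rot: [180.0, -0.1, 17.5]
force: [0.3, -0.7, 4.8]
grip_width: 0.0529
grasp_force: 20.0
time_s: 11.78
tool_pos: [0.564, 0.2793, 0.0458]
tool_rot: [180.0, -0.1, 17.5]
force: [-0.6, -1.8, 5.8]
grip_width: 0.0525
grasp_force: 20.0
```

```bash
python3 -m jog '[[0,0,-0.005,0,0,0,0.04],[0,0,-0.015,0,0,0,0.04],[0,0,-0.03,0,0,0,0.04],[0,0,-0.03,0,0,0,0.04],[0,0,0,0,0,0,0.04],[0,0,0,0,0,0,0.04]]'
python3 -c "
from h import *
go((.6185,.0805,.11,17.5),(.6185,.0805,.013,17.5),maxd=.03)
cv2.imwrite('pics/a5.png',cv2.resize(env.read_camera('side')[270:420,190:350],(640,600)))"
```

```text
time_s: 12.28
tool_pos: [0.5646, 0.2804, 0.1278]
tool_rot: [-180.0, -0.3, 17.5]
force: [-0.6, 0.4, -2.3]
grip_width: 0.0519
grasp_force: 20.0
rows 7 shift/row [-0.0012  0.0296  0.0025] total [-0.0087  0.2069  0.0177] turn total [-0.0005 -0.0044 -0.0004]
rows 4 shift/row [ 0.     -0.      0.0242] total [ 0.    -0.     0.097] turn total [0. 0. 0.]
```

View pics/a5.png

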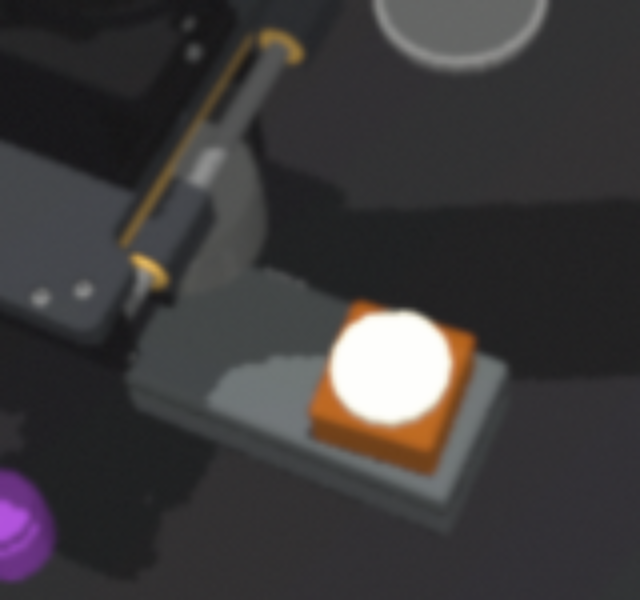

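The tin is held clear of the case. The width has crept to 51.9 mm, so I'll check again at hover.

```bash
python3 -m jog '[[-0.0012,0.0296,0,0,0,0,0.04],[-0.0012,0.0296,0,0,0,0,0.04],[-0.0012,0.0296,0,0,0,0,0.04],[-0.0012,0.0296,0,0,0,0,0.04],[-0.0012,0.0296,0,0,0,0,0.04],[-0.0012,0.0296,0,0,0,0,0.04],[-0.0012,0.0296,0,0,0,0,0.04],[0,0,0,0,0,0,0.04],[0,0,0.01,0,0,0,0.04],[0,0,0.01,0,0,0,0.04],[0,0,0,0,0,0,0.04],[0,0,0,0,0,0,0.04]]'
python3 -c "
from h import *
go((.6185,.0805,.013,17.5),maxd=.03)
cv2.imwrite('pics/a6.png',np.hstack([cv2.resize(env.read_camera('top')[190:290,240:340],(400,400)),cv2.resize(env.read_camera('side')[210:310,250:350],(400,400))]))"
```

```text
time_s: 13.33
tool_pos: [0.6159, 0.0808, 0.1032]
tool_rot: [-179.9, 0.2, 17.6]
force: [-0.3, -0.2, -0.8]
grip_width: 0.0527
grasp_force: 20.0
rows 4 shift/row [0.0007 0.0003 0.0225] total [0.0027 0.0012 0.0902] turn total [-0.0015  0.0033  0.0022]
```

View pics/a6.png

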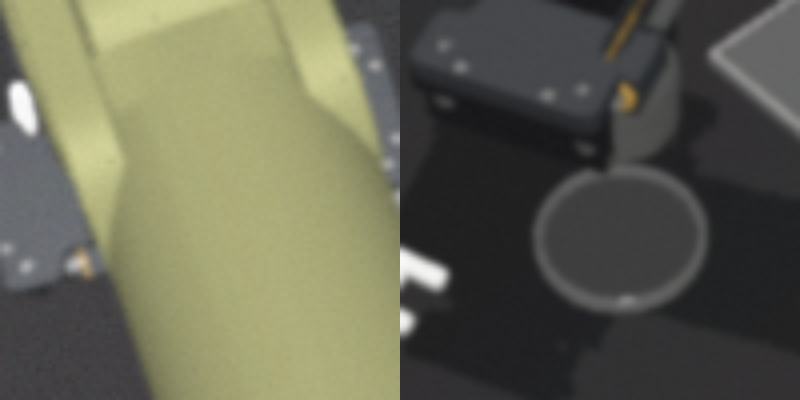

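The side view shows the tin hanging upright just above the round tray. I lower it.

```bash
python3 -m jog '[[0.0027,0.001,0.02,0,0,0,0.04],[0,0,0.025,0,0,0,0.04],[0,0,0.02,0,0,0,0.04],[0,0,0.01,0,0,0,0.04],[0,0,0.006,0,0,0,0.04],[0,0,0.004,0,0,0,0.04],[0,0,0.002,0,0,0,0.04],[0,0,0.001,0,0,0,0.04],[0,0,0,0,0,0,0.04],[0,0,0,0,0,0,0.04]]'
```

```text
time_s: 14.27
tool_pos: [0.6212, 0.0791, 0.0179]
tool_rot: [180.0, -0.1, 17.5]
force: [0.4, 0.3, -1.0]
grip_width: 0.053
grasp_force: 20.0
```

```bash
python3 -m jog '[[-0.002,-0.002,0.001,0,0,0,0.04],[0,0,0.002,0,0,0,0.04],[0,0,0.0015,0,0,0,0.04],[0,0,0,0,0,0,0.04],[0,0,0,0,0,0,0.04]]'
```

```text
time_s: 14.68
tool_pos: [0.618, 0.0805, 0.0129]
tool_rot: [180.0, 0.0, 17.5]
force: [-1.7, -0.4, 1.6]
grip_width: 0.0528
grasp_force: 20.0
```

```bash
python3 -m jog '[[0,0,0.0008,0,0,0,0.04],[0,0,0,0,0,0,0.04],[0,0,0,0,0,0,0.04]]';  python3 -m jog '[[0,0,0,0,0,0,0.055],[0,0,0,0,0,0,0.058],[0,0,0,0,0,0,0.062],[0,0,0,0,0,0,0.066],[0,0,0,0,0,0,0.07],[0,0,-0.015,0,0,0,0.07],[0,0,-0.03,0,0,0,0.087],[0,0,-0.04,0,0,0,0.087],[0,0,-0.04,0,0,0,0.087],[0,0,-0.02,0,0,0,0.087],[0,0,0,0,0,0,0.087]]'
python3 -c "
from h import *
go((.49,-.21,.18,17.5))"
```

```text
time_s: 14.93
tool_pos: [0.618, 0.0805, 0.0128]
tool_rot: [180.0, 0.0, 17.5]
force: [-3.9, -0.3, 7.3]
grip_width: 0.0528
grasp_force: 20.0
time_s: 15.85
tool_pos: [0.6217, 0.0816, 0.1644]
tool_rot: [179.8, -0.6, 17.5]
force: [1.1, 0.2, 0.6]
grip_width: 0.0861
grasp_force: 0.0
rows 9 shift/row [-0.0237  0.0265 -0.0019] total [-0.213   0.2386 -0.0174] turn total [ 0.0026 -0.011  -0.0004]
```

```bash
python3 -m jog '[[-0.0237,0.0265,-0.002,0,0,0,0.087],[-0.0237,0.0265,-0.002,0,0,0,0.087],[-0.0237,0.0265,-0.002,0,0,0,0.087],[-0.0237,0.0265,-0.002,0,0,0,0.087],[-0.0237,0.0265,-0.002,0,0,0,0.087],[-0.0237,0.0265,-0.002,0,0,0,0.087],[-0.0237,0.0265,-0.002,0,0,0,0.087],[-0.0237,0.0265,-0.002,0,0,0,0.087],[-0.0237,0.0265,-0.002,0,0,0,0.087],[0,0,0,0,0,0,0.087],[0,0,0,0,0,0,0.087]]'
python3 - <<'E'
from h import *
I={n:env.read_camera(n) for n in("top","side")}
for n in I: cv2.imwrite(f"pics/{n}2.png",I[n])
cv2.imwrite("pics/a7.png",np.hstack([cv2.resize(I["top"][215:325,170:330],(480,330)),cv2.resize(I["side"][235:315,270:350],(320,330))]))
P={}
for n in I:
    w=I[n].min(2)>215; b=[b for b in blobs(w) if (180<b[1][0]<220 and 280<b[1][1]<310 if n=="top" else 270<b[1][0]<300 and 345<b[1][1]<380)][0]
    P[n]=b[1];print(n,b[1],plane(n,*b[1],.07))
    h=cv2.cvtColor(I[n],cv2.COLOR_BGR2HSV); m=((h[...,1]>90)&(h[...,0]<18)&(h[...,2]>120))|(I[n].min(2)>190)
    x0,x1,y0,y1=(185,220,276,315) if n=="top" else (264,310,340,392)
    M=np.zeros(m.shape,np.uint8);M[y0:y1,x0:x1]=m[y0:y1,x0:x1]
    b=max(blobs(M),key=lambda b:b[0][4]); hull=cv2.convexHull(np.argwhere(b[2])[:,::-1].astype(np.int32))
    r=cv2.minAreaRect(np.array([plane(n,*p[0],.063)[:2] for p in hull],np.float32)); print(n,"jar rect",np.round(r[0],4),np.round(r[1],4),r[2])
print(tri(P["top"],P["side"]))
go((.492,.257,.13,21.5),(.492,.257,.0445,21.5))
E
```

```text
time_s: 16.77
tool_pos: [0.4849, -0.2138, 0.175]
tool_rot: [180.0, 0.0, 17.2]
force: [1.0, 0.5, 0.1]
grip_width: 0.0869
grasp_force: 0.0
top [201.38461538 296.46666667] [0.49263653 0.25616523 0.07      ]
top jar rect [0.4925 0.2553] [0.0502 0.0533] 21.64375877380371
side [287.18914474 361.10197368] [0.4926933  0.25879878 0.07      ]
side jar rect [0.492  0.2587] [0.0507 0.0514] 22.59250259399414
(array([0.49330077, 0.25734415, 0.06661287]), np.float64(0.0015333183381468836))
rows 12 shift/row [ 0.0122 -0.037   0.0038] total [ 0.1459 -0.4439  0.0452] turn total [-0.0004 -0.0005 -0.0697]
rows 3 shift/row [ 0.     -0.      0.0285] total [ 0.     -0.      0.0855] turn total [0. 0. 0.]
```

View pics/a7.png

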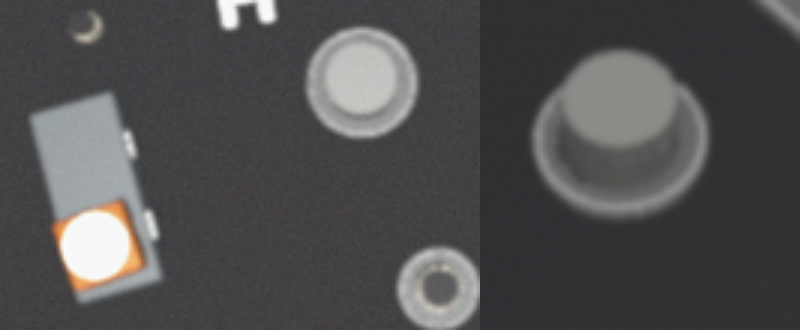

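The tin stands in the round tray, crop (361,78) against tray centre (362,82). Now the jar, at about (.492,.257) with yaw about 21.5°.

```bash
python3 -m jog '[[0.0123,-0.037,0.0038,0,0,-0.006,0.087],[0.0123,-0.037,0.0038,0,0,-0.006,0.087],[0.0123,-0.037,0.0038,0,0,-0.006,0.087],[0.0123,-0.037,0.0038,0,0,-0.006,0.087],[0.0123,-0.037,0.0038,0,0,-0.006,0.087],[0.0123,-0.037,0.0038,0,0,-0.006,0.087],[0.0123,-0.037,0.0038,0,0,-0.006,0.087],[0.0123,-0.037,0.0038,0,0,-0.006,0.087],[0.0123,-0.037,0.0038,0,0,-0.006,0.087],[0.0123,-0.037,0.0038,0,0,-0.006,0.087],[0.0123,-0.037,0.0038,0,0,-0.006,0.087],[0.0123,-0.037,0.0038,0,0,-0.006,0.087]]'
python3 -m jog '[[0,0,0,0,0,0,0.087],[0,0,0,0,0,0,0.087],[0,0,0,0,0,0,0.087],[0,0,0,0,0,0,0.087]]'
python3 -c "
from h import *
go((.492,.257,.0445,21.5))"
```

```text
time_s: 17.87
tool_pos: [0.4769, 0.2603, 0.1293]
tool_rot: [-180.0, -0.0, 21.8]
force: [0.8, -1.0, -0.4]
grip_width: 0.0871
grasp_force: 0.0
time_s: 18.2
tool_pos: [0.4783, 0.2558, 0.1291]
tool_rot: [180.0, 0.0, 21.6]
force: [0.0, -0.7, -0.4]
grip_width: 0.087
grasp_force: 0.0
rows 3 shift/row [0.0044 0.0013 0.0282] total [0.0132 0.0038 0.0846] turn total [0.0008 0.0004 0.001 ]
```

```bash
python3 -m jog '[[0.0132,0.0038,0.01,0,0,0,0.087],[0,0,0.02,0,0,0,0.087],[0,0,0.03,0,0,0,0.087],[0,0,0.0245,0,0,0,0.087],[0,0,0,0,0,0,0.087],[0,0,0,0,0,0,0.07],[0,0,0,0,0,0,0.06],[0,0,0,0,0,0,0.054],[0,0,0,0,0,0,0.05],[0,0,0,0,0,0,0.045],[0,0,0,0,0,0,0.04],[0,0,0,0,0,0,0.04]]' 20
python3 -m jog '[[0,0,0,0,0,0,0.04],[0,0,0,0,0,0,0.04],[0,0,0,0,0,0,0.04]]'
```

```text
time_s: 19.2
tool_pos: [0.4923, 0.2578, 0.0452]
tool_rot: [180.0, -0.0, 21.6]
force: [0.1, -0.2, 2.7]
grip_width: 0.0498
grasp_force: 20.0
time_s: 19.45
tool_pos: [0.4923, 0.2578, 0.0452]
tool_rot: [180.0, -0.0, 21.6]
force: [-1.2, -1.5, 5.3]
grip_width: 0.0501
grasp_force: 20.0
```

```bash
python3 -m jog '[[0,0,-0.005,0,0,0,0.04],[0,0,-0.015,0,0,0,0.04],[0,0,-0.035,0,0,0,0.04],[0,0,-0.035,0,0,0,0.04],[0,0,0,0,0,0,0.04],[0,0,0,0,0,0,0.04]]' 25
python3 -c "
from h import *
go((.615,-.063,.13,21.6),(.615,-.063,.1,-7.7),maxd=.033)"
```

```text
time_s: 19.95
tool_pos: [0.493, 0.2586, 0.1364]
tool_rot: [180.0, -0.2, 21.6]
force: [0.3, 0.0, -2.0]
grip_width: 0.0495
grasp_force: 25.0
rows 11 shift/row [-0.0004  0.0313  0.0006] total [-0.0049  0.3439  0.0064] turn total [ 0.0003 -0.0037 -0.0002]
rows 5 shift/row [ 0.    -0.     0.006] total [ 0.   -0.    0.03] turn total [-0.     -0.      0.5114]
```

```bash
python3 -m jog '[[0,0.0313,0,0,0,0,0.04],[0,0.0313,0,0,0,0,0.04],[0,0.0313,0,0,0,0,0.04],[0,0.0313,0,0,0,0,0.04],[0,0.0313,0,0,0,0,0.04],[0,0.0313,0,0,0,0,0.04],[0,0.0313,0,0,0,0,0.04],[0,0.0313,0,0,0,0,0.04],[0,0.0313,0,0,0,0,0.04],[0,0.0313,0,0,0,0,0.04],[0,0.0313,0,0,0,0,0.04],[0,0,0,0,0,0,0.04]]'
python3 -m jog '[[0,0,0,0,0,0.1,0.04],[0,0,0,0,0,0.1,0.04],[0,0,0.01,0,0,0.1,0.04],[0,0,0.01,0,0,0.1,0.04],[0,0,0.015,0,0,0.11,0.04],[0,0,0,0,0,0,0.04],[0,0,0,0,0,0,0.04],[0,0,0,0,0,0,0.04]]'
python3 -c "
from h import *
go((.615,-.063,.013,-7.7))"
```

```text
time_s: 20.95
tool_pos: [0.6188, -0.0721, 0.1316]
tool_rot: [179.9, 0.2, 21.0]
force: [-1.1, -1.4, -2.2]
grip_width: 0.0497
grasp_force: 25.0
time_s: 21.62
tool_pos: [0.6183, -0.062, 0.0992]
tool_rot: [-180.0, 0.1, -7.5]
force: [0.3, 0.2, -0.7]
grip_width: 0.0499
grasp_force: 25.0
rows 3 shift/row [-0.001   0.0005  0.0287] total [-0.003   0.0014  0.0862] turn total [-0.0001  0.0011  0.0043]
```

```bash
python3 -m jog '[[-0.003,0.0014,0.025,0,0,0,0.04],[0,0,0.025,0,0,0,0.04],[0,0,0.015,0,0,0,0.04],[0,0,0.008,0,0,0,0.04],[0,0,0.006,0,0,0,0.04],[0,0,0.003,0,0,0,0.04],[0,0,0,0,0,0,0.04],[0,0,0,0,0,0,0.04],[0,0,0,0,0,0,0.04]]'
```

```text
time_s: 22.37
tool_pos: [0.6164, -0.0633, 0.0188]
tool_rot: [180.0, -0.1, -7.6]
force: [-0.2, -0.5, -1.3]
grip_width: 0.0498
grasp_force: 25.0
```

```bash
python3 -m jog '[[-0.001,0,0.003,0,0,0,0.04],[0,0,0.002,0,0,0,0.04],[0,0,0.001,0,0,0,0.04],[0,0,0.0005,0,0,0,0.04],[0,0,0,0,0,0,0.04],[0,0,0,0,0,0,0.04]]'
```

```text
time_s: 22.87
tool_pos: [0.6145, -0.0633, 0.0122]
tool_rot: [180.0, -0.0, -7.6]
force: [-1.1, 0.3, 4.9]
grip_width: 0.0496
grasp_force: 25.0
```

Contact on the tray floor. I release, retreat upward and stay clear.

```bash
python3 -m jog '[[0,0,0,0,0,0,0.052],[0,0,0,0,0,0,0.055],[0,0,0,0,0,0,0.058],[0,0,0,0,0,0,0.062],[0,0,0,0,0,0,0.066],[0,0,-0.015,0,0,0,0.07],[0,0,-0.03,0,0,0,0.087],[0,0,-0.04,0,0,0,0.087],[0,0,-0.04,0,0,0,0.087],[0,0,-0.02,0,0,0,0.087],[0,0,0,0,0,0,0.087]]'
python3 -c "
from h import *
go((.49,-.21,.18,-7.6))"
```

```text
time_s: 23.78
tool_pos: [0.6183, -0.0628, 0.1638]
tool_rot: [180.0, -0.7, -7.6]
force: [0.7, 0.1, 0.4]
grip_width: 0.0859
grasp_force: 0.0
rows 5 shift/row [-0.0215  0.0326 -0.0035] total [-0.1075  0.1629 -0.0174] turn total [ 0.0004 -0.0114 -0.0002]
```

```bash
python3 -m jog '[[-0.0215,0.0326,-0.0035,0,0,0,0.087],[-0.0215,0.0326,-0.0035,0,0,0,0.087],[-0.0215,0.0326,-0.0035,0,0,0,0.087],[-0.0215,0.0326,-0.0035,0,0,0,0.087],[-0.0215,0.0326,-0.0035,0,0,0,0.087],[0,0,0,0,0,-0.11,0.087],[0,0,0,0,0,-0.11,0.087],[0,0,0,0,0,-0.11,0.087],[0,0,0,0,0,-0.107,0.087],[0,0,0,0,0,0,0.087],[0,0,0,0,0,0,0.087],[0,0,0,0,0,0,0.087]]'
python3 - <<'E'
from h import *
I={n:env.read_camera(n) for n in("top","side")}
for n in I: cv2.imwrite(f"pics/{n}3.png",I[n])
cv2.imwrite("pics/a8.png",np.hstack([cv2.resize(I["top"][215:325,170:400],(460,220)),cv2.resize(I["side"][185:295,300:410],(220,220))]))
for n in I:
    i=cv2.GaussianBlur(I[n],(0,0),.6)
    m=i.max(2)>(105 if n=="top" else 75)
    x0,x1,y0,y1=(170,232,236,325) if n=="top" else (212,325,322,408)
    M=np.zeros(m.shape,np.uint8);M[y0:y1,x0:x1]=m[y0:y1,x0:x1]
    M=cv2.morphologyEx(M,cv2.MORPH_OPEN,np.ones((9,9),np.uint8))
    b=max(blobs(M),key=lambda b:b[0][4]); hull=cv2.convexHull(np.argwhere(b[2])[:,::-1].astype(np.int32))
    pts=np.array([plane(n,*p[0],.036)[:2] for p in hull],np.float32)
    r=cv2.minAreaRect(pts); print(n,"case rect",b[0],np.round(b[1],1),np.round(plane(n,*b[1],.036),4),np.round(r[0],4),np.round(r[1],4),r[2])
o=state();print(o["tool_pos"],o["tool_rot"])
E
```

```text
time_s: 24.78
tool_pos: [0.4862, -0.2104, 0.1737]
tool_rot: [180.0, 0.0, 17.3]
force: [-1.3, -1.2, 0.6]
grip_width: 0.0868
grasp_force: 0.0
top case rect [ 182  247   41   67 1951] [201.9 280.3] [0.5273 0.2642 0.036 ] [0.5285 0.2627] [0.1406 0.0685] 17.943883895874023
side case rect [ 223  333   91   61 3331] [269.1 362.7] [0.5251 0.2685 0.036 ] [0.5273 0.2675] [0.1402 0.0648] 18.011632919311523
[ 0.4863 -0.2104  0.1737] [1.799968e+02 3.800000e-03 1.732380e+01]
```

View pics/a8.png

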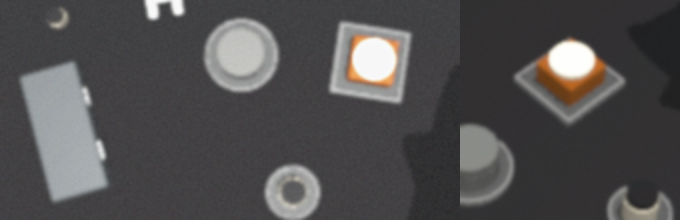

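The jar sits squarely in its tray, and the case is bare at crop (63,132). Its centre is about (.5268,.2655) with yaw 17.9°.

```bash
python3 -m jog '[[0.0152,-0.0364,0.004,0,0,0,0.087],[0.0152,-0.0364,0.004,0,0,0,0.087],[0.0152,-0.0364,0.004,0,0,0,0.087],[0.0152,-0.0364,0.004,0,0,0,0.087],[0.0152,-0.0364,0.004,0,0,0,0.087],[0.0152,-0.0364,0.004,0,0,0,0.087],[0.0152,-0.0364,0.004,0,0,0,0.087],[0.0152,-0.0364,0.004,0,0,0,0.087],[0.0152,-0.0364,0.004,0,0,0,0.087],[0.0152,-0.0364,0.004,0,0,0,0.087],[0.0152,-0.0364,0.008,0,0,0,0.087]]'
python3 -m jog '[[0.014,-0.038,0.008,0,0,-0.01,0.087],[0,0,0,0,0,0,0.087],[0,0,0,0,0,0,0.087],[0,0,0,0,0,0,0.087],[0,0,0,0,0,0,0.087]]'
python3 -c "
from h import *
go((.5268,.2655,.01,17.9))"
```

```text
time_s: 25.8
tool_pos: [0.5266, 0.2236, 0.1261]
tool_rot: [180.0, -0.1, 17.3]
force: [0.5, 0.7, 0.6]
grip_width: 0.087
grasp_force: 0.0
time_s: 26.22
tool_pos: [0.5287, 0.2602, 0.1176]
tool_rot: [179.9, 0.0, 17.8]
force: [0.1, -0.5, -0.1]
grip_width: 0.0869
grasp_force: 0.0
rows 3 shift/row [-0.0001 -0.0019  0.0359] total [-0.0002 -0.0058  0.1076] turn total [ 0.0014  0.0002 -0.0015]
```

```bash
python3 -m jog '[[0,-0.0058,0.02,0,0,0,0.087],[0,0,0.03,0,0,0,0.087],[0,0,0,0,0,0,0.087],[0,0,0,0,0,0,0.087],[0,0,0,0,0,0,0.087]]'
python3 -c "
from h import *
go((.5268,.2655,.01,17.9))"
```

```text
time_s: 26.63
tool_pos: [0.5274, 0.2666, 0.0689]
tool_rot: [180.0, -0.1, 17.9]
force: [-0.9, -0.7, -0.6]
grip_width: 0.087
grasp_force: 0.0
rows 2 shift/row [-0.0005  0.0004  0.0294] total [-0.0009  0.0008  0.0589] turn total [ 0.0004 -0.0013 -0.0008]
```

```bash
python3 -m jog '[[0,0.0008,0.02,0,0,0,0.087],[0,0,0.02,0,0,0,0.087],[0,0,0.0185,0,0,0,0.087],[0,0,0,0,0,0,0.087],[0,0,0,0,0,0,0.08],[0,0,0,0,0,0,0.072],[0,0,0,0,0,0,0.066],[0,0,0,0,0,0,0.063],[0,0,0,0,0,0,0.058],[0,0,0,0,0,0,0.055],[0,0,0,0,0,0,0.05],[0,0,0,0,0,0,0.05]]' 30
python3 -m jog '[[0,0,0,0,0,0,0.05],[0,0,0,0,0,0,0.05]]'
```

```text
time_s: 27.63
tool_pos: [0.5271, 0.2669, 0.0101]
tool_rot: [180.0, -0.1, 18.0]
force: [-0.2, -1.3, 6.1]
grip_width: 0.0616
grasp_force: 30.0
time_s: 27.8
tool_pos: [0.5271, 0.2669, 0.0101]
tool_rot: [180.0, -0.1, 18.0]
force: [-1.6, -1.4, 5.9]
grip_width: 0.0617
grasp_force: 30.0
```

```bash
python3 -m jog '[[0,0,-0.005,0,0,0,0.05],[0,0,-0.015,0,0,0,0.05],[0,0,-0.035,0,0,0,0.05],[0,0,-0.035,0,0,0,0.05],[0,0,-0.025,0,0,0,0.05],[0,0,0,0,0,0,0.05],[0,0,0,0,0,0,0.05]]' 35
python3 -c "
from h import *
go((.4852,-.268,.12,18),(.4852,-.268,.1,-4.6),maxd=.033)"
```

```text
time_s: 28.38
tool_pos: [0.5271, 0.2674, 0.1259]
tool_rot: [180.0, -0.2, 18.0]
force: [0.3, -0.1, -4.1]
grip_width: 0.0618
grasp_force: 35.0
rows 17 shift/row [-0.0121  0.0292  0.0003] total [-0.2052  0.4962  0.0054] turn total [ 0.0002 -0.003  -0.0002]
rows 4 shift/row [ 0.    -0.     0.005] total [ 0.   -0.    0.02] turn total [ 0.     -0.      0.3944]
```

```bash
python3 -m jog '[[-0.0121,0.0292,0,0,0,0,0.05],[-0.0121,0.0292,0,0,0,0,0.05],[-0.0121,0.0292,0,0,0,0,0.05],[-0.0121,0.0292,0,0,0,0,0.05],[-0.0121,0.0292,0,0,0,0,0.05],[-0.0121,0.0292,0,0,0,0,0.05],[-0.0121,0.0292,0,0,0,0,0.05],[-0.0121,0.0292,0,0,0,0,0.05],[-0.0121,0.0292,0,0,0,0,0.05],[-0.0121,0.0292,0,0,0,0,0.05],[-0.0121,0.0292,0,0,0,0,0.05],[-0.0121,0.0292,0,0,0,0,0.05]]'
python3 -m jog '[[-0.0121,0.0292,0,0,0,0,0.05],[-0.0121,0.0292,0,0,0,0,0.05],[-0.0121,0.0292,0,0,0,0,0.05],[-0.0121,0.0292,0,0,0,0,0.05],[-0.0121,0.0292,0,0,0,0,0.05],[0,0,0,0,0,0.1,0.05],[0,0,0,0,0,0.1,0.05],[0,0,0,0,0,0.1,0.05],[0,0,0,0,0,0.094,0.05],[0,0,0,0,0,0,0.05],[0,0,0,0,0,0,0.05],[0,0,0,0,0,0,0.05]]'
python3 -c "
from h import *
go((.4852,-.268,.013,-4.6))
i=env.read_camera('side');cv2.imwrite('pics/a9.png',cv2.resize(i[110:260,390:550],(640,600)))"
```

```text
time_s: 29.38
tool_pos: [0.4944, -0.1126, 0.1223]
tool_rot: [-179.9, 0.2, 18.0]
force: [1.4, 0.0, -2.6]
grip_width: 0.0617
grasp_force: 35.0
time_s: 30.38
tool_pos: [0.4833, -0.2683, 0.1231]
tool_rot: [-179.9, 0.1, -4.4]
force: [0.1, -0.8, -2.7]
grip_width: 0.0621
grasp_force: 35.0
rows 3 shift/row [ 0.0007 -0.0001  0.0367] total [ 0.002  -0.0004  0.1101] turn total [-0.001   0.0018  0.0027]
```

View pics/a9.png

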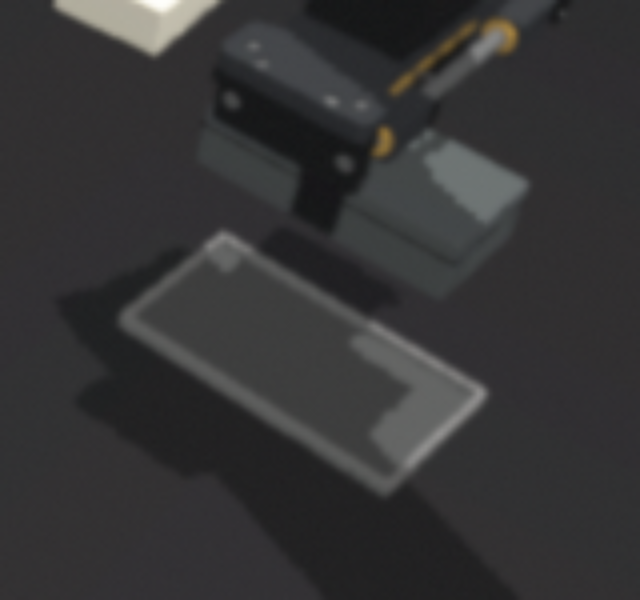

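The case hangs level and parallel to the long tray, tray centre at crop (303,363). I lower it.

```bash
python3 -m jog '[[0.001,0,0.03,0,0,0,0.05],[0,0,0.03,0,0,0,0.05],[0,0,0.02,0,0,0,0.05],[0,0,0.012,0,0,0,0.05],[0,0,0.008,0,0,0,0.05],[0,0,0.004,0,0,0,0.05],[0,0,0,0,0,0,0.05],[0,0,0,0,0,0,0.05],[0,0,0,0,0,0,0.05]]'
```

```text
time_s: 31.18
tool_pos: [0.4861, -0.2695, 0.0215]
tool_rot: [179.9, -0.1, -4.6]
force: [-0.4, 0.3, -2.1]
grip_width: 0.0617
grasp_force: 35.0
```

```bash
python3 -m jog '[[-0.001,-0.0015,0.004,0,0,0,0.05],[0,0,0.003,0,0,0,0.05],[0,0,0.001,0,0,0,0.05],[0,0,0.001,0,0,0,0.05],[0,0,0,0,0,0,0.05],[0,0,0,0,0,0,0.05]]'
```

```text
time_s: 31.68
tool_pos: [0.4845, -0.2674, 0.013]
tool_rot: [179.9, 0.0, -4.6]
force: [-3.9, 2.7, 11.3]
grip_width: 0.0618
grasp_force: 35.0
```

```bash
python3 -m jog '[[0,0,0,0,0,0,0.064],[0,0,0,0,0,0,0.066],[0,0,0,0,0,0,0.07],[0,0,0,0,0,0,0.074],[0,0,0,0,0,0,0.078],[0,0,0,0,0,0,0.082],[0,0,-0.01,0,0,0,0.087],[0,0,-0.03,0,0,0,0.087],[0,0,-0.04,0,0,0,0.087],[0,0,-0.04,0,0,0,0.087],[0,0,-0.03,0,0,0,0.087],[0,0,0,0,0,0,0.087]]'
python3 -m jog '[[-0.01,-0.038,0,0,0,0,0.087],[-0.01,-0.038,0,0,0,0,0.087],[-0.01,-0.038,0,0,0,0,0.087],[-0.01,-0.038,0,0,0,0,0.087],[0.01,-0.038,0,0,0,0,0.087],[0.01,-0.038,0,0,0,0,0.087],[0.01,-0.038,0,0,0,0,0.087],[0.01,-0.038,0,0,0,0,0.087],[0,0,0,0,0,0,0.087],[0,0,0,0,0,0,0.087]]'
python3 -c "
from h import *
a=env.read_camera('top')[140:360,170:490];b=env.read_camera('side')[110:310,260:530]
cv2.imwrite('pics/a10.png',np.vstack([cv2.resize(a,(480,330)),cv2.resize(b,(480,270))]))"
```

```text
time_s: 32.68
tool_pos: [0.4884, -0.269, 0.1692]
tool_rot: [179.6, -0.6, -4.6]
force: [1.1, -0.4, 0.4]
grip_width: 0.0866
grasp_force: 0.0
time_s: 33.52
tool_pos: [0.5086, 0.0389, 0.1614]
tool_rot: [-179.9, -0.0, -4.2]
force: [-1.5, -0.1, 0.2]
grip_width: 0.0872
grasp_force: 0.0
```

View pics/a10.png

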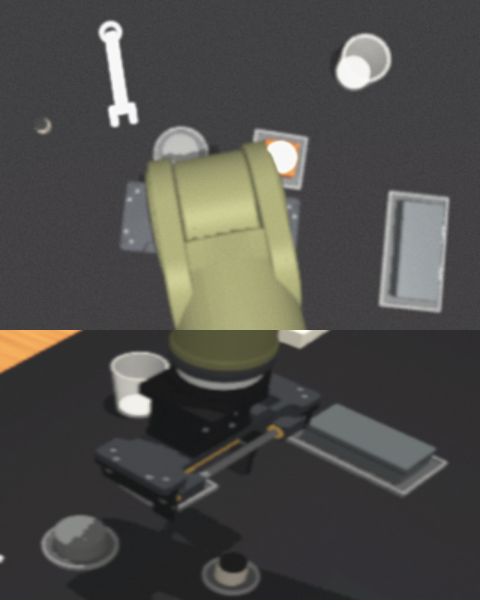

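The case lies level in the long tray, crop (421,250). The apparent offset to one side should be parallax, so I check it with numbers.

Run:
```python
from h import *
for n in("top","side"):
    I=env.read_camera(n); i=cv2.GaussianBlur(I,(0,0),.5).astype(int)
    m=((i[...,0]-i[...,2])>(5 if n=="top" else 2))&(i.max(2)>(110 if n=="top" else 75))
    x0,x1,y0,y1=(415,478,260,355) if n=="top" else (412,525,150,240)
    M=np.zeros(m.shape,np.uint8);M[y0:y1,x0:x1]=m[y0:y1,x0:x1]; M=cv2.morphologyEx(M,cv2.MORPH_OPEN,np.ones((7,7),np.uint8))
    b=max(blobs(M),key=lambda b:b[0][4]); hull=cv2.convexHull(np.argwhere(b[2])[:,::-1].astype(np.int32))
    r=cv2.minAreaRect(np.array([plane(n,*p[0],.039)[:2] for p in hull],np.float32)); print(n,b[0],np.round(r[0],4),np.round(r[1],4),r[2])
```

```text
top [ 434  274   31   66 1666] [ 0.4865 -0.2677] [0.0602 0.1372] 85.53775024414062
side [ 436  166   67   47 1531] [ 0.4851 -0.2642] [0.0647 0.1415] 85.43618774414062
```

The case centre agrees with the tray centre (.485, -.267) within 2 mm in both views, and it is parallel to the tray. I hand the job in.

```bash
python3 -c "
from h import *
print(env.sign_off())"
```

```text
the job is handed in; nothing more can be done
None
```

All four containers are standing flat in their own trays, the gripper is open and clear, and the job was handed in at about 34 s of the 102 s allowed; the hand-in returned no verdict.

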